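Third hand for the funnel-stand column

TASK

Draw the slotted aluminium column straight up out of the upright wooden holder, stand it on the base plate of the funnel stand with its narrow face flat and central against the steel bracket, and ease it against the bracket with a steady push of about 10 newtons, so that I can put the screws in from behind. Finish while still gripping and pushing: keep that push steady for at least two seconds and do not let go. Leave everything else on the counter where it is.

Things in the scene. Friction and masses are not known exactly. Their poses are not given: they have to be found in the camera images.
- column_mid (a point): Centre (half-way up) of the column: a slotted aluminium profile 200 mm long, 40 x 20 mm in section, both ends and both narrow faces alike, about 0.22 kg. It starts upright in any one of the holder's slots, the tallest thing there (12 to 212 mm above the counter). Axes: z up along it, x across the 40 mm, y across the 20 mm; the narrow 20 mm faces look along +x and -x.
- column_foot (a point): Centre of the column's lower end face, 100 mm below column_mid; same axes. From above, pinch the column across its 20 mm, 30 to 50 mm below its top: clear of the palm, and the bracket reaches up to that height, so the push does not tip it.
- column: The same column as a whole; origin at the centre of its lower end, axes as above.
- holder: Hardwood block 60 x 232 x 72 mm high, fixed, origin at the centre of its underside. Three slots in a row along its y axis (at -75, 0, +75 mm), each 46 mm along y by 26 mm along x, 60 mm deep: about 3 mm play round the column, whose 40 mm lies along the holder's y. Slot mouths are 72 mm above the counter, their floors 12 mm.
- stand: Funnel stand, fixed: a dark steel base plate 12 mm thick (top 12 mm above the counter), from x = -90 to +90 mm and y = -60 to +60 mm, with the steel bracket standing on it. Origin at counter level exactly below where the column's foot centre belongs; x points into the bracket, the direction of the push, z up.
- bracket_face (a point): Centre of the bracket's upright front face, 44 mm wide, 178 mm high (12 to 190 mm above the counter), on the stand at x = +20 mm, looking along the stand's -x; same axes as the stand. Screw holes run up its middle. When seated, the column's axis is 20 mm in front of it. Rigid; only the flat base plate lies before it.
- bracket: The bracket itself: an 8 mm steel plate with a foot and two slanting gussets behind it, rigidly part of the stand; same origin and axes as the stand.
- striker: Loose; not part of the job. Wooden strike-off stick, 38 x 12 x 115 mm, upright in another slot of the holder, its top 127 mm above the counter. Origin at its lower end.
- thermo: Loose; not part of the job. Dial thermometer, head 48 mm across and 12 mm thick, resting on the mouth of the third slot with its stem hanging inside; top 84 mm above the counter. Origin under its head.
- test_cell: Loose; not part of the job. Nickel-plated open test cell, 82 mm across, 106 mm high. Origin under its centre.
- funnel: Loose; not part of the job. Green plastic funnel standing mouth down, 112 mm across, 95 mm high. Origin under its centre.
- pour_cups: Loose; not part of the job. Two steel pour cups stacked together, 76 mm across (a short pour lip reaches 49 mm out), 96 mm high. Origin under its centre.
- tare_block: Loose; not part of the job. Aluminium tare block 58 x 58 x 46 mm with a small knob on top, 63 mm high in all. Origin under its centre.
- screw_dish: Loose; not part of the job. Low steel dish, 80 mm across, 14 mm high, with the screws and a hex key, away to the side. Origin under its centre.
- funnel_ring: Loose; not part of the job. Aluminium funnel-carrier ring, 90 mm across with a clamp head reaching 101 mm to its +x, lying flat, up to 30 mm high. Origin under the ring's centre.

How it is judged:
By the outcome, as a careful person would: the job done as asked, in the order asked, and still so for the second after the job is handed in, while the arm keeps its last pose, push and grip.
It also fails if it takes over 58 s, if anything falls off the work surface, if the arm or the gripper's body presses on something with over 40 N, if the wrist force passes 120 N, or if a joint passes its speed limit or range.

ROBOT

A 6-joint arm with a two-finger parallel gripper is mounted at the origin on the work surface. World frame = base frame: x ahead of the robot, y to its left, z up, the work surface at z = 0. Lengths are in mm, angles in rad, forces in N, time in s.
With the tool pointing down it reaches from about 275 to 750 mm from the base axis. Payload 10.2 kg.
Tool frame: the origin (TCP) lies at the very end of the fingers, on their centre line; the grasp point (between the pads) lies 19 mm behind it; z points along the fingers, y is the line along which they close (so a half turn about z gives the same grasp; the last joint's range is limited). The gripper opens to 85 mm and grips with 20 to 120 N. Pads are 22 mm wide; open, the fingers measure 114 mm over their backs; the gripper's body (76 mm by 85 mm) begins 54 mm behind the grasp point. The pads swing forward as they close: fully open they stand 13 mm farther back than shut.
Start: joints at [-1.534, 0.313, 1.498, -0, 1.331, -0.223], TCP at [134.852, -507.391, 231.294] pointing down, gripper open.
Joint ranges: [-2.94, 2.94], [-0.97, 2.17], [0.19, 2.56], [-1.23, 4.37], [0.02, 3.11], [-2.88, 2.88]. Speed limits (rad/s): [2.39, 2.39, 3.01, 3.14, 3.14, 3.14].

INTERFACE

Orientations are given as a unit quaternion [w, x, y, z].
In Python, from rig import ctrl, vision gives the robot as it stands. The module is installed in compiled form; this text tells all that it offers.
- The arm moves only by the tool play_rows, never from a script. Its arguments are lists of equal length, an entry for each row: "translation": the shift along the tool's x, y, z in m, a list of three; "rotation": the turn, a rotation vector about the tool's x, y, z in rad, a list of three; "gripper": the gripper's target within -1 to 1 (shut at 1, half-way at 0, fully open at -1). A call has 1 to 10 rows; each row is the pose to reach, as a shift and turn from the pose commanded when the call began, along the tool's axes at that moment; what a row does not reach only later rows make up. A row lasts 1/8 s, in which the tool goes at most 62.5 mm and 10.7 degrees, less where a joint would pass 70% of its speed; a pose out of reach is approached as far as the arm can. A call with a gripper value outside its range is refused whole. The fingers move at their own pace and stop on an object; "force" is the grip in N (left out, the last holds). Time passes only in rows, so rows that repeat a pose let the fingers close. It gives the time, the measured TCP pose, the force, the opening and the grip force at its end, in the units of the state.
- ctrl.sense(): the state, without advancing time (a new reading comes with each control period).
- vision.capture(name): name is "scene" or "top" or "wrist"; returns a dict with "pixels" (480x640x3 uint8, red, green, blue), "vfov" (degrees; the focal length in pixels is half the picture's height over the tangent of half this angle, whatever the lens; pixels are square), "cx", "cy" (the principal point, pixels), "rvec" (rotation vector, rad) and "tvec" (3), from world to camera coordinates, as OpenCV has them; the wrist camera has in their place "mount" (4x4, takes a point from camera to tool coordinates, whose origin is the TCP and whose axes are the flange's). Camera axes: x right, y down, z forward; pixel columns grow to the right and rows downward; lengths in mm; the calibration is good to about 2 mm. A picture is of the moment at which its call begins: read the wrist's pose just before it. There is no depth.
- ctrl.finish_job(): hands the job in; it is judged then, once.
The state is a dict: "time_s": time; "joints": joint angles; "dq": joint speeds; "tau": joint torques, N m; "eef_pos": TCP position; "ee_rot": TCP orientation; "force": force on the tool from outside, world axes, zero at the start; "wrist_torque": the same for the moment, N m; "grip_width": opening from 0.0 (shut) to 1.0 (fully open); "grip_force": force on a finger pad.
Only numpy, scipy, OpenCV 4.12 (cv2) and the standard library are available. Lean on these libraries where they do the work, as an engineer would, in place of code of your own. Each camera call takes 0.05 s, during which the arm holds its last target. There are 200 camera calls.

## Working session

There is one attempt and no reset: what is moved stays moved. The work goes in short steps, Python scripts to look and compute and a tool call to move; the robot and the scene stay as the last step left them, time stands still between calls to the robot, and variables do not carry over. Pictures are saved under pics/ and viewed, at most 10 in all, crops included, and the job is handed in when it is done.

Besides the shell and the picture viewer there is one more tool, called after "Emit:" as name(argument=value, ...) on one line, values as JSON. play_rows: Moves the arm, as the interface text tells. Its arguments: {"type":"object","properties":{"translation":{"type":"array"},"rotation":{"type":"array"},"gripper":{"type":"array"},"force":{"type":"number"}},"required":["translation","rotation","gripper"]}

```bash
mkdir -p pics
python3 - <<'E'
from rig import ctrl, vision
import cv2,pickle
s=ctrl.sense(); print(s)
for n in ("scene","top"):
    d=vision.capture(n); cv2.imwrite(f"pics/{n}0.png",d["pixels"][:,:,::-1]); pickle.dump(d,open(f"{n}.pkl","wb"))
    print(n,{k:v for k,v in d.items() if k!="pixels"})
E
```

```text
{'time_s': 0.0, 'joints': array([-1.53440315e+00,  3.13463535e-01,  1.49844274e+00, -4.11641966e-05,
        1.33098209e+00, -2.23411095e-01]), 'dq': array([ 0.00059459, -0.00034096,  0.00050482, -0.00016441,  0.00098337,
       -0.00101446]), 'tau': array([-2.82492783e-04, -4.12267613e+01, -2.59745032e+01, -1.49628459e-04,
        4.10742898e-03,  2.12998037e-05]), 'eef_pos': array([ 134.83090518, -507.12556327,  230.72601616]), 'ee_rot': array([-6.46893424e-04,  9.91573733e-01,  1.29541935e-01,  4.05896334e-05]), 'force': array([-0.449236  , -0.7065115 ,  0.55158089]), 'wrist_torque': array([ 0.00758203, -0.051466  , -0.0307588 ]), 'grip_force': 0.0, 'grip_width': 1.0018307124920842}
scene {'vfov': 56.796273363799315, 'cx': 317.713704726364, 'cy': 239.90336119286354, 'rvec': array([ 1.69877075,  1.58770816, -0.81707166]), 'tvec': array([ -11.5456215 , -282.10210876, 1458.82463726])}
top {'vfov': 47.25960933762447, 'cx': 322.5245279540269, 'cy': 240.3556830287985, 'rvec': array([ 2.12066024, -2.12555277,  0.20735376]), 'tvec': array([   5.16398717,  579.26701094, 1146.2320146 ])}
```

View pics/scene0.png

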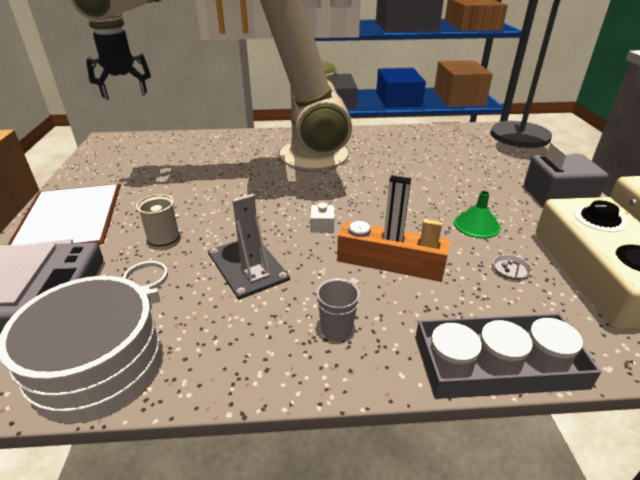

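View pics/top0.png

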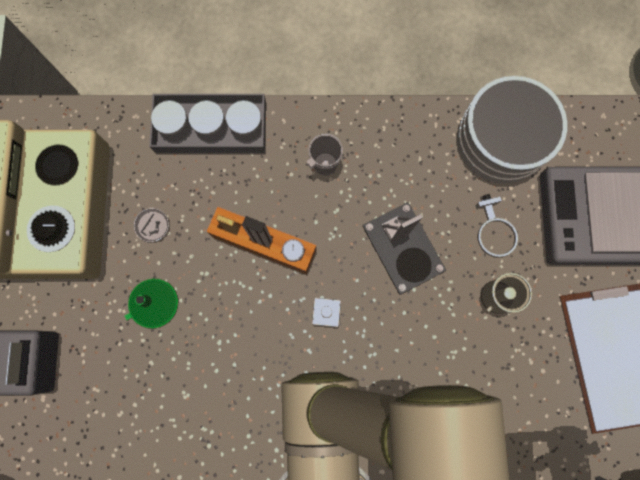

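The column is in the holder's middle slot (top view, about 257,232). The stand is at about (403,248) and its bracket is at the far end (398,225). Next I'll measure both.

```bash
cat > h.py <<'E'
import numpy as np,cv2
from scipy.spatial.transform import Rotation as R
def K(d):
    h=d["pixels"].shape[0]; f=h/2/np.tan(np.radians(d["vfov"]/2)); return f
def cam(d,s=None):
    if "mount" in d:
        q=s["ee_rot"]; Rt=R.from_quat([q[1],q[2],q[3],q[0]]).as_matrix(); M=np.array(d["mount"])
        return Rt@M[:3,:3], Rt@M[:3,3]+s["eef_pos"]
    Rc=cv2.Rodrigues(np.array(d["rvec"]))[0]; return Rc.T, -Rc.T@np.array(d["tvec"])
def ray(d,uv,z,s=None):
    A,c=cam(d,s); uv=np.atleast_2d(uv).astype(float); f=K(d)
    v=np.c_[(uv[:,0]-d["cx"])/f,(uv[:,1]-d["cy"])/f,np.ones(len(uv))]@A.T
    return c+v*((z-c[2])/v[:,2])[:,None]
def proj(d,P,s=None):
    A,c=cam(d,s); p=(np.atleast_2d(P)-c)@A; f=K(d)
    return np.c_[p[:,0]/p[:,2]*f+d["cx"],p[:,1]/p[:,2]*f+d["cy"]]
E
python3 - <<'E'
from h import *; import pickle
d=pickle.load(open("top.pkl","rb")); im=d["pixels"]; print("cam",cam(d)[1])
hsv=cv2.cvtColor(im,cv2.COLOR_RGB2HSV)
m=cv2.inRange(hsv,(5,180,90),(20,255,255)); m[:, :200]=0;m[:,330:]=0;m[:190]=0;m[290:]=0
m=cv2.morphologyEx(m,cv2.MORPH_CLOSE,np.ones((15,15)))
c=max(cv2.findContours(m,0,2)[0],key=cv2.contourArea)
b=cv2.boxPoints(cv2.minAreaRect(c)); P=ray(d,b,72); print("holder",b,P.round(1),P.mean(0),np.linalg.norm(np.diff(P,axis=0),axis=1))
# plate: dark, low saturation
m=((im.max(2)<100)).astype(np.uint8)*255
x0,y0,x1,y1=345,190,460,305
mm=np.zeros_like(m); mm[y0:y1,x0:x1]=m[y0:y1,x0:x1]; mm=cv2.morphologyEx(cv2.morphologyEx(mm,cv2.MORPH_OPEN,np.ones((3,3))),cv2.MORPH_CLOSE,np.ones((11,11)))
c=max(cv2.findContours(mm,0,2)[0],key=cv2.contourArea)
b=cv2.boxPoints(cv2.minAreaRect(c)); P=ray(d,b,12); print("plate",b,P.round(1),P.mean(0),np.linalg.norm(np.diff(P,axis=0),axis=1))
v=im.copy(); cv2.drawContours(v,[c],-1,(255,0,0),1)
a=cv2.resize(im[190:310,200:460],None,fx=3,fy=3,interpolation=cv2.INTER_CUBIC)
e=cv2.resize(v[190:310,340:460],None,fx=2,fy=2)
o=np.zeros((600,780,3),np.uint8); o[:360]=a; o[360:600,:240]=e
cv2.imwrite("pics/crop1.png",o[:,:,::-1])
E
```

```text
cam [ 351.49615736    8.89073987 1235.23122294]
holder [[206.68634 232.37802]
 [216.52014 207.09116]
 [315.59253 245.6193 ]
 [305.75873 270.90616]] [[594.1 254.5  72. ]
 [650.5 235.2  72. ]
 [564.5  18.9  72. ]
 [509.7  39.9  72. ]] [579.71280984 137.12016785  72.        ] [ 59.58857972 232.75781334  58.76830931]
plate [[361.2487  225.69193]
 [408.619   200.61353]
 [445.68924 270.63513]
 [398.31894 295.71353]] [[ 621.6  -84.9   12. ]
 [ 680.6 -195.    12. ]
 [ 517.8 -273.2   12. ]
 [ 461.7 -165.    12. ]] [ 570.3932555  -179.51045896   12.        ] [124.9466805  180.58150125 121.89598415]
```

View pics/crop1.png

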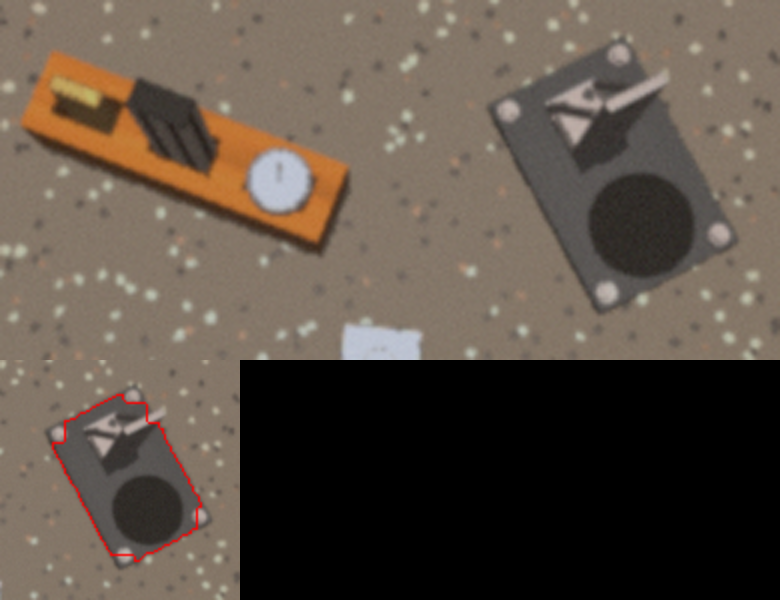

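The holder and plate come out at their given sizes, so I have good poses:
- **Holder:** centre (580,137), y axis at 68.6°.
- **Stand:** centre (570,-180), x axis at 26.2°.

I'll move above the column now.

Emit:
play_rows(translation=[[0.02,-0.017,-0.02],[0.06,-0.051,-0.04],[0.1,-0.085,-0.06],[0.14,-0.12,-0.07],[0.18,-0.154,-0.07],[0.22,-0.188,-0.07],[0.26,-0.222,-0.07],[0.3,-0.256,-0.07]], rotation=[[0,0,0],[0,0,0],[0,0,0],[0,0,0],[0,0,0],[0,0,0],[0,0,0],[0,0,0]], gripper=[-1,-1,-1,-1,-1,-1,-1,-1])

```text
time_s: 1.1
eef_pos: [359.6, -181.3, 301.2]
ee_rot: [-0.0, 0.992, 0.129, -0.0]
force: [0.0, -0.3, 0.2]
grip_width: 0.994
grip_force: 0.0
```

Emit:
play_rows(translation=[[0.04,-0.034,0],[0.08,-0.068,0],[0.12,-0.102,0],[0.16,-0.136,0],[0.2,-0.17,0],[0.24,-0.204,0],[0.28,-0.238,0],[0.296,-0.252,0],[0.296,-0.252,0],[0.296,-0.252,0]], rotation=[[0,0,-0.13],[0,0,-0.26],[0,0,-0.39],[0,0,-0.52],[0,0,-0.65],[0,0,-0.78],[0,0,-0.9],[0,0,-0.937],[0,0,-0.937],[0,0,-0.937]], gripper=[-1,-1,-1,-1,-1,-1,-1,-1,-1,-1])

```text
time_s: 2.35
eef_pos: [580.0, 136.0, 301.2]
ee_rot: [-0.0, 0.827, 0.563, -0.0]
force: [0.3, -0.1, -0.1]
grip_width: 1.001
grip_force: 0.0
```

Run:
```python
from rig import ctrl, vision
from h import *; import pickle
s=ctrl.sense(); d=vision.capture("wrist"); pickle.dump((d,s),open("w1.pkl","wb"))
print(s["time_s"],s["eef_pos"],s["ee_rot"],s["joints"],s["force"]); print(d["mount"],d["vfov"])
cv2.imwrite("pics/w1.png",d["pixels"][:,:,::-1])
u=np.array([np.cos(np.radians(68.6)),np.sin(np.radians(68.6))]); n=np.array([u[1],-u[0]])
P=[[*(np.array([579.7,137.1])+a*20*u+b*10*n),212] for a,b in((1,1),(1,-1),(-1,-1),(-1,1))]
print("pred top corners",proj(d,P,s).round())
```

```text
2.35 [580.01349726 135.95486501 301.19976634] [-4.71338103e-05  8.26580720e-01  5.62818127e-01 -2.56931125e-04] [ 3.38449660e-02  4.40613135e-01  1.13718207e+00 -1.95006148e-04
  1.56428213e+00  4.09060088e-01] [ 0.29732813 -0.13140317 -0.10730219]
[[-1.68269078e-05 -9.65627543e-01 -2.59929697e-01  6.55702049e+01]
 [ 9.99999805e-01 -1.78429681e-04  5.98122151e-04  7.85214432e-01]
 [-6.23942396e-04 -2.59929637e-01  9.65627358e-01 -1.41764805e+02]
 [ 0.00000000e+00  0.00000000e+00  0.00000000e+00  1.00000000e+00]] 71.86923333887862
pred top corners [[329. 217.]
 [301. 217.]
 [302. 270.]
 [329. 270.]]
```

View pics/w1.png

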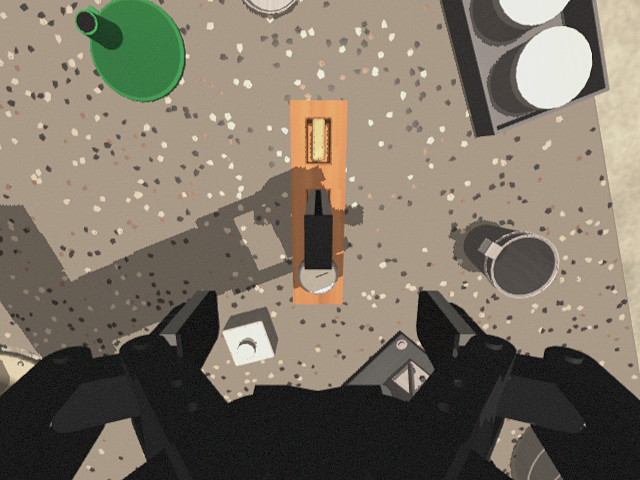

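In the wrist view the column's top face spans about (304–332, 217–269), within 2 mm of my prediction, and the yaw matches. I'll descend and grip.

Emit:
play_rows(translation=[[0.001,0.001,0.02],[0.001,0.001,0.05],[0.001,0.001,0.08],[0.001,0.001,0.11],[0.001,0.001,0.13],[0.001,0.001,0.142],[0.001,0.001,0.148],[0.001,0.001,0.148],[0.001,0.001,0.148]], rotation=[[0,0,0],[0,0,0],[0,0,0],[0,0,0],[0,0,0],[0,0,0],[0,0,0],[0,0,0],[0,0,0]], gripper=[-1,-1,-1,-1,-1,-1,-1,-1,-1])

```text
time_s: 3.52
eef_pos: [582.0, 137.2, 154.1]
ee_rot: [0.0, 0.826, 0.563, 0.001]
force: [-1.4, 0.4, -1.6]
grip_width: 0.999
grip_force: 0.0
```

Emit:
play_rows(translation=[[0,0,0],[0,0,0],[0,0,0],[0,0,0],[0,0,0],[0,0,0],[0,0,0],[0,0,0],[0,0,0],[0,0,0]], rotation=[[0,0,0],[0,0,0],[0,0,0],[0,0,0],[0,0,0],[0,0,0],[0,0,0],[0,0,0],[0,0,0],[0,0,0]], gripper=[0,0.3,0.5,0.6,0.7,0.8,1,1,1,1], force=60)

```text
time_s: 4.78
eef_pos: [581.7, 137.2, 153.5]
ee_rot: [0.0, 0.826, 0.563, 0.0]
force: [-0.6, -1.1, 3.7]
grip_width: 0.227
grip_force: 59.3
```

Emit:
play_rows(translation=[[0,0,-0.005],[0,0,-0.015],[0,0,-0.027],[0,0,-0.04],[0,0,-0.055],[0,0,-0.07],[0,0,-0.09],[0,0,-0.105],[0,0,-0.11],[0,0,-0.11]], rotation=[[0,0,0],[0,0,0],[0,0,0],[0,0,0],[0,0,0],[0,0,0],[0,0,0],[0,0,0],[0,0,0],[0,0,0]], gripper=[1,1,1,1,1,1,1,1,1,1])

```text
time_s: 6.02
eef_pos: [581.6, 137.2, 263.2]
ee_rot: [-0.0, 0.826, 0.563, -0.0]
force: [0.6, -0.3, -2.5]
grip_width: 0.226
grip_force: 58.8
```

Run:
```python
from rig import ctrl, vision
from h import *
s=ctrl.sense(); d=vision.capture("scene"); w=vision.capture("wrist")
print(s["eef_pos"],s["ee_rot"],s["force"],s["grip_width"],s["grip_force"])
a=d["pixels"][80:320,180:480]; a=cv2.resize(a,None,fx=1.5,fy=1.5,interpolation=cv2.INTER_CUBIC)
o=np.zeros((360,800,3),np.uint8); o[:,:450]=a; o[:263,450:]=cv2.resize(w["pixels"],(350,263))
cv2.imwrite("pics/lift.png",o[:,:,::-1])
q=s["ee_rot"]; Rt=R.from_quat([q[1],q[2],q[3],q[0]])
# target: 60 mm in front of seat
th=np.radians(26.2); u=np.array([np.cos(th),np.sin(th)])
for back in (60,):
    t=np.array([*(np.array([570.4,-179.5])-back*u),s["eef_pos"][2]])
    print(t,Rt.inv().apply(t-s["eef_pos"]), "yaw",np.degrees(np.arctan2(*Rt.as_matrix()[[1,0],0])))
```

```text
[581.60505614 137.19243896 263.17323857] [-5.34775649e-05  8.26260678e-01  5.63287919e-01 -9.72628473e-05] [ 0.62590825 -0.2964523  -2.49050179] 0.22622255460174978 58.78015995025635
[ 516.56449782 -205.99035117  263.17323857] [-3.43216789e+02  6.48609036e+01  2.16482394e-02] yaw 68.566972330819
```

View pics/lift.png

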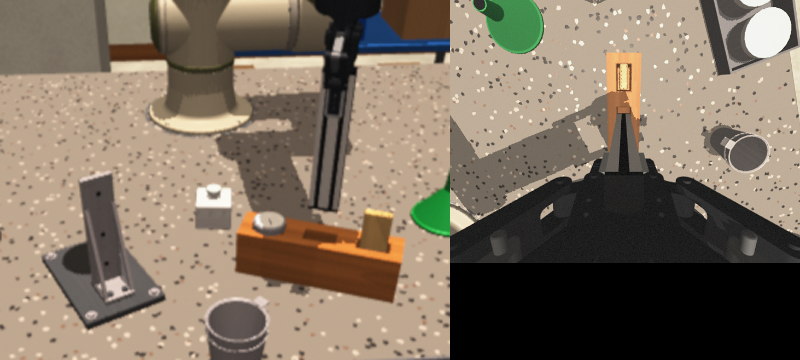

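The column is clear of the holder and upright, and the other two items are undisturbed. I'll move it in front of the bracket.

Emit:
play_rows(translation=[[-0.015,0.003,0],[-0.05,0.01,0],[-0.095,0.018,0],[-0.14,0.026,0],[-0.185,0.035,0],[-0.23,0.043,0],[-0.275,0.052,0],[-0.315,0.06,0],[-0.338,0.064,0],[-0.343,0.065,0]], rotation=[[0,0,0],[0,0,0.05],[0,0,0.15],[0,0,0.25],[0,0,0.36],[0,0,0.47],[0,0,0.58],[0,0,0.67],[0,0,0.73],[0,0,0.739]], gripper=[1,1,1,1,1,1,1,1,1,1])

```text
time_s: 7.38
eef_pos: [515.9, -207.5, 262.9]
ee_rot: [-0.0, 0.974, 0.226, -0.0]
force: [0.3, 0.9, -2.4]
grip_width: 0.226
grip_force: 58.9
```

Emit:
play_rows(translation=[[0,0,0],[0,0,0]], rotation=[[0,0,0],[0,0,0]], gripper=[1,1])

```text
time_s: 7.62
eef_pos: [516.9, -205.1, 263.3]
ee_rot: [-0.0, 0.974, 0.228, 0.0]
force: [0.1, 0.5, -2.4]
grip_width: 0.223
grip_force: 58.9
```

Run:
```python
from rig import ctrl, vision
from h import *; import pickle
s=ctrl.sense(); w=vision.capture("wrist"); d=vision.capture("scene"); pickle.dump((w,s,d),open("w2.pkl","wb"))
print(s["time_s"],s["eef_pos"],s["ee_rot"],s["force"],s["wrist_torque"],s["joints"])
th=np.radians(26.2); u=np.array([np.cos(th),np.sin(th)]); n=np.array([-u[1],u[0]]); c=np.array([570.4,-179.5])
P=[[*(c+x*u+y*n),z] for x,y,z in((20,22,190),(20,-22,190),(28,22,190),(28,-22,190),(90,60,12),(90,-60,12))]
print(proj(w,P,s).round(1), proj(d,P).round(1))
cv2.imwrite("pics/w2.png",cv2.resize(w["pixels"][:320],(800,400))[:,:,::-1])
```

```text
7.625 [ 516.9269852  -205.07049726  263.32455611] [-7.74825892e-05  9.73747754e-01  2.27629755e-01  3.01950486e-05] [ 0.08181934  0.54459767 -2.41014514] [-0.00340499 -0.00320833 -0.00707472] [-5.88421416e-01  3.61995416e-01  1.34633987e+00  1.51442459e-04
  1.43332918e+00  5.23068470e-01]
[[281.8 129.8]
 [353.1 130. ]
 [281.5 116. ]
 [353.5 116.2]
 [262.   72.2]
 [372.9  72.5]] [[254.2 192.4]
 [233.1 198.2]
 [255.9 194.2]
 [234.6 200. ]
 [291.2 275.5]
 [238.1 295. ]]
```

View pics/w2.png

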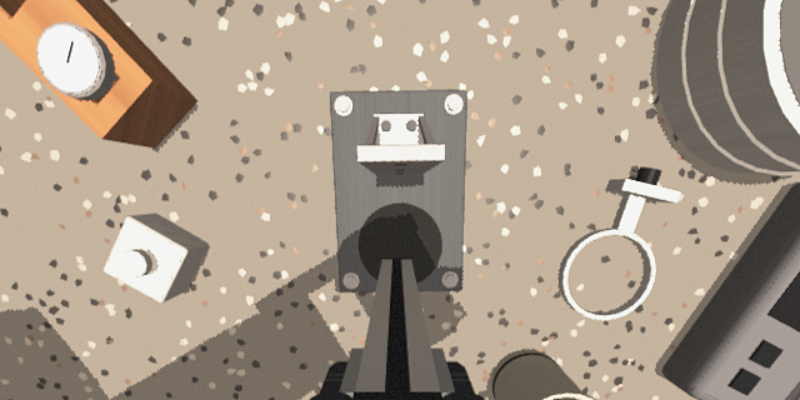

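The bracket top strip is at raw pixels (286–356, 117–129) and level. The column foot shows at about u 318. I'll measure the lateral offset and yaw by mask.

Run:
```python
from h import *; import pickle
w,s,d=pickle.load(open("w2.pkl","rb")); im=w["pixels"]; g=cv2.cvtColor(im,cv2.COLOR_RGB2GRAY).astype(int); print("cx",w["cx"],w["cy"],K(w))
m=np.zeros(g.shape,np.uint8); m[110:135,278:364]=(g[110:135,278:364]>200)*255
for r in range(112,133,2):
    x=np.where(m[r])[0]; print(r, (x.min(),x.max(),len(x)) if len(x) else None)
ed=[]
for c in range(290,354,6):
    col=g[110:140,c]; k=np.argmin(np.diff(col[8:]))+8+110; ed.append((c,k))
print("front edge",ed, "slope",np.polyfit(*zip(*ed),1))
for r in range(212,316,8):
    row=g[r,260:380]; dark=np.where((row<40))[0]+260; gr=np.diff(row); 
    print(r,"slot",dark[[0,-1]] if len(dark) else None,"edges",[(i+260,int(gr[i])) for i in np.where(abs(gr)>22)[0]])
```

```text
cx 317.30546898045753 240.91736728837103 331.12562550339413
112 (np.int64(304), np.int64(334), 31)
114 (np.int64(304), np.int64(334), 31)
116 (np.int64(302), np.int64(355), 53)
118 (np.int64(286), np.int64(355), 70)
120 (np.int64(286), np.int64(355), 70)
122 (np.int64(286), np.int64(355), 70)
124 (np.int64(286), np.int64(355), 70)
126 (np.int64(286), np.int64(355), 70)
128 (np.int64(286), np.int64(324), 36)
130 None
132 None
front edge [(290, np.int64(128)), (296, np.int64(128)), (302, np.int64(128)), (308, np.int64(128)), (314, np.int64(128)), (320, np.int64(128)), (326, np.int64(127)), (332, np.int64(128)), (338, np.int64(128)), (344, np.int64(128)), (350, np.int64(128))] slope [-1.51515152e-03  1.28393939e+02]
212 slot [294 344] edges [(np.int64(270), -44), (np.int64(290), -28), (np.int64(304), 43), (np.int64(313), -60), (np.int64(320), 44), (np.int64(321), 27), (np.int64(329), -34), (np.int64(330), -26), (np.int64(348), 25), (np.int64(349), 49), (np.int64(352), 26), (np.int64(356), 24), (np.int64(369), 36), (np.int64(370), 30)]
220 slot [299 340] edges [(np.int64(270), -31), (np.
[... 2299 characters left out ...]
), (np.int64(359), -28), (np.int64(362), 53), (np.int64(363), 26)]
292 slot [267 368] edges [(np.int64(264), -26), (np.int64(265), -40), (np.int64(277), 35), (np.int64(308), -64), (np.int64(325), 29), (np.int64(326), 59), (np.int64(357), -38), (np.int64(368), 55), (np.int64(369), 54), (np.int64(370), 25)]
300 slot [262 372] edges [(np.int64(260), -62), (np.int64(274), 24), (np.int64(307), -26), (np.int64(308), -61), (np.int64(326), 40), (np.int64(327), 48), (np.int64(360), -33), (np.int64(373), 72), (np.int64(374), 81)]
308 slot [260 376] edges [(np.int64(272), 36), (np.int64(307), -59), (np.int64(326), 26), (np.int64(327), 48), (np.int64(362), -49), (np.int64(376), 70), (np.int64(377), 86)]
```

Yaw is within 0.1°, the column hangs straight, and the bracket centre is 2.1 mm toward +tool y. I'll correct that, advance, and lower to just above the plate.

Emit:
play_rows(translation=[[0.005,0.0021,0.01],[0.015,0.0021,0.03],[0.028,0.0021,0.05],[0.04,0.0021,0.07],[0.046,0.0021,0.085],[0.048,0.0021,0.096],[0.048,0.0021,0.103],[0.048,0.0021,0.107],[0.048,0.0021,0.108],[0.048,0.0021,0.108]], rotation=[[0,0,0],[0,0,0],[0,0,0],[0,0,0],[0,0,0],[0,0,0],[0,0,0],[0,0,0],[0,0,0],[0,0,0]], gripper=[1,1,1,1,1,1,1,1,1,1])

```text
time_s: 8.98
eef_pos: [560.9, -186.7, 155.7]
ee_rot: [0.0, 0.974, 0.227, 0.0]
force: [0.4, -0.3, -2.3]
grip_width: 0.225
grip_force: 58.8
```

Emit:
play_rows(translation=[[0,0,0],[0,0,0.0005],[0,0,0.0005]], rotation=[[0,0,0],[0,0,0],[0,0,0]], gripper=[1,1,1])

```text
time_s: 9.35
eef_pos: [560.8, -186.5, 154.8]
ee_rot: [0.0, 0.974, 0.227, 0.0]
force: [-0.6, -0.3, -3.7]
grip_width: 0.228
grip_force: 58.8
```

Run:
```python
from rig import ctrl, vision
from h import *; import pickle
s=ctrl.sense(); w=vision.capture("wrist"); d=vision.capture("scene")
print(s["time_s"],s["eef_pos"],s["ee_rot"],s["force"],s["wrist_torque"])
a=cv2.resize(d["pixels"][150:310,190:310],None,fx=3,fy=3,interpolation=cv2.INTER_CUBIC)
b=cv2.resize(w["pixels"][60:300,210:430],None,fx=2,fy=2,interpolation=cv2.INTER_CUBIC)
o=np.zeros((480,800,3),np.uint8); o[:,:360]=a; o[:,360:800]=b
cv2.imwrite("pics/near.png",o[:,:,::-1])
```

```text
9.35 [ 560.82968015 -186.4628689   154.81849039] [5.56956225e-06 9.73917450e-01 2.26902622e-01 9.36768137e-06] [-0.59692496 -0.33560673 -3.70744134] [-0.00601119 -0.01687917  0.00940492]
```

View pics/near.png

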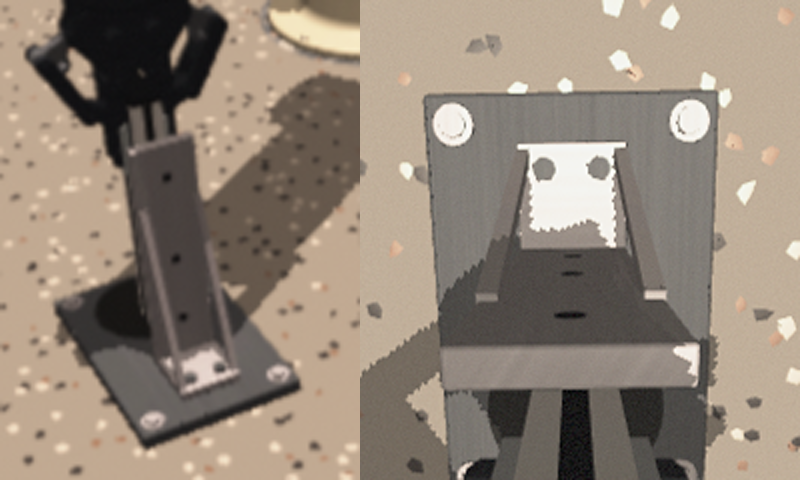

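The column stands in front of the bracket, with its slot centre at u≈318 and the bracket centre at u≈315.3. So about 0.8 mm of lateral correction remains; I'll confirm that and the yaw by edge fit.

Run:
```python
from rig import ctrl, vision
from h import *
s=ctrl.sense(); w=vision.capture("wrist"); g=cv2.GaussianBlur(cv2.cvtColor(w["pixels"],cv2.COLOR_RGB2GRAY),(3,3),0).astype(float)
for lo,hi,sg,cols in((225,240,1,range(256,374,3)),(248,262,-1,[*range(256,286,3),*range(342,374,3)])):
    pts=[]
    for c in cols:
        k=sg*np.diff(g[lo:hi,c]); k=np.clip(k,0,None); i=k.argmax(); j=slice(max(i-2,0),i+3); pts.append((c,lo+.5+(k[j]*np.arange(len(k))[j]).sum()/k[j].sum()))
    p=np.array(pts); f=np.polyfit(p[:,0],p[:,1],1); r=abs(p[:,1]-np.polyval(f,p[:,0])); f=np.polyfit(*p[r<=np.median(r)*2].T,1); print("edge deg",np.degrees(np.arctan(f[0])),np.polyval(f,317),np.median(r))
for r in (238,242,246):
    q=np.diff(g[r]); print(r,[(i,int(q[i])) for i in [*range(244,258),*range(372,388)] if abs(q[i])>10])
for r in (262,270,280):
    q=np.diff(g[r]); print(r,300+q[300:316].argmin(),318+q[318:335].argmax())
print(s["force"],s["eef_pos"])
```

```text
edge deg -0.6538569673937831 232.49812732779262 0.05093634124800417
edge deg -0.8100000784557962 253.59128331006147 0.1697554597927251
238 [(249, 11), (250, 12), (377, -22), (378, -56), (379, -62), (380, -21), (383, 13), (384, 16), (386, 16), (387, 27)]
242 [(250, 13), (251, 11), (374, 33), (375, 38), (377, -34), (378, -61), (379, -49), (380, -13), (383, 15), (384, 15), (386, 13), (387, 29)]
246 [(246, 13), (247, 19), (249, -20), (251, 15), (372, 14), (373, 23), (374, 21), (375, 16), (377, -33), (378, -61), (379, -41), (383, 16), (384, 25), (385, 29), (386, 23)]
262 310 324
270 309 324
280 309 325
[-0.41328195  0.29059879 -2.20510173] [ 560.8411579  -186.49215808  154.81638705]
```

Emit:
play_rows(translation=[[0,-0.0004,0],[0,-0.0004,0],[0,-0.0004,0.0004],[0,-0.0004,0.0004],[0,-0.0004,0.0008],[0,-0.0004,0.0008]], rotation=[[0,0,-0.012],[0,0,-0.012],[0,0,-0.012],[0,0,-0.012],[0,0,-0.012],[0,0,-0.012]], gripper=[1,1,1,1,1,1])

```text
time_s: 10.25
eef_pos: [560.7, -186.1, 154.0]
ee_rot: [-0.0, 0.973, 0.233, -0.0]
force: [-0.4, 0.1, -2.3]
grip_width: 0.23
grip_force: 58.8
```

Emit:
play_rows(translation=[[0,0,0.0003],[0,0,0.0003],[0,0,0.0003]], rotation=[[0,0,0],[0,0,0],[0,0,0]], gripper=[1,1,1])

```text
time_s: 10.62
eef_pos: [560.7, -186.1, 153.7]
ee_rot: [0.0, 0.973, 0.233, 0.0]
force: [-0.3, -0.1, -2.5]
grip_width: 0.221
grip_force: 58.8
```

Emit:
play_rows(translation=[[0,0,0.0003],[0,0,0.0003],[0,0,0.0003]], rotation=[[0,0,0],[0,0,0],[0,0,0]], gripper=[1,1,1])

```text
time_s: 11.0
eef_pos: [560.7, -186.1, 153.5]
ee_rot: [0.0, 0.973, 0.233, 0.0]
force: [-0.4, 0.3, -1.1]
grip_width: 0.227
grip_force: 59.0
```

Emit:
play_rows(translation=[[0,0,0.0003],[0,0,0.0003],[0,0,0.0003]], rotation=[[0,0,0],[0,0,0],[0,0,0]], gripper=[1,1,1])

```text
time_s: 11.38
eef_pos: [560.8, -186.1, 153.5]
ee_rot: [0.0, 0.973, 0.233, 0.0]
force: [-1.3, 0.5, 2.7]
grip_width: 0.228
grip_force: 59.6
```

It is standing on the plate with about 5 N. Now I'll slide it toward the bracket.

Emit:
play_rows(translation=[[0.001,0,0],[0.002,0,0],[0.003,0,0],[0.004,0,0],[0.005,0,0],[0.006,0,0],[0.007,0,0],[0.0075,0,0],[0.008,0,0],[0.008,0,0]], rotation=[[0,0,0],[0,0,0],[0,0,0],[0,0,0],[0,0,0],[0,0,0],[0,0,0],[0,0,0],[0,0,0],[0,0,0]], gripper=[1,1,1,1,1,1,1,1,1,1])

```text
time_s: 12.62
eef_pos: [567.4, -182.9, 153.9]
ee_rot: [0.0, 0.973, 0.233, -0.001]
force: [-5.4, -1.1, 8.6]
grip_width: 0.226
grip_force: 60.3
```

```bash
cat > look.py <<'E'
from rig import ctrl, vision
from h import *
s=ctrl.sense(); w=vision.capture("wrist"); g=cv2.GaussianBlur(cv2.cvtColor(w["pixels"],cv2.COLOR_RGB2GRAY),(3,3),0).astype(float)
q=s["ee_rot"]; t=2*np.arctan2(q[2],q[1]); f=s["force"]
print("push",f[0]*np.cos(t)+f[1]*np.sin(t),"lat",f[0]*np.sin(t)-f[1]*np.cos(t),"fz",f[2],s["eef_pos"],"yaw",np.degrees(t),q,s["wrist_torque"],s["grip_width"])
def sub(pr,lo,hi,sg):
    k=np.clip(sg*np.diff(pr[lo:hi]),0,None); i=k.argmax(); j=slice(max(i-2,0),i+3); return lo+.5+(k[j]*np.arange(len(k))[j]).sum()/k[j].sum()
c=[*range(258,300,3),*range(335,374,3)]
y=np.array([sub(g[:,i],225,275,1) for i in c]); p=np.polyfit(c,y,1); r=abs(y-np.polyval(p,c)); ok=r<=2*np.median(r)
p=np.polyfit(np.array(c)[ok],y[ok],1); print("edge deg",np.degrees(np.arctan(p[0])),"row",np.polyval(p,317),np.median(r))
cv2.imwrite("pics/last.png",cv2.resize(w["pixels"][200:330,220:420],(800,520),interpolation=cv2.INTER_CUBIC)[:,:,::-1])
E
python3 look.py
```

```text
push -5.326303861245243 lat -1.4922854449774732 fz 8.628220528251788 [ 567.42460402 -182.94113164  153.87475187] yaw 26.926495142044732 [ 4.73841499e-04  9.72519201e-01  2.32821525e-01 -5.62640124e-04] [-0.10756499  1.38611388 -0.03158197] 0.22589846095460078
edge deg -0.10112706870210585 row 254.75749342263842 0.023162258842347683
```

View pics/last.png

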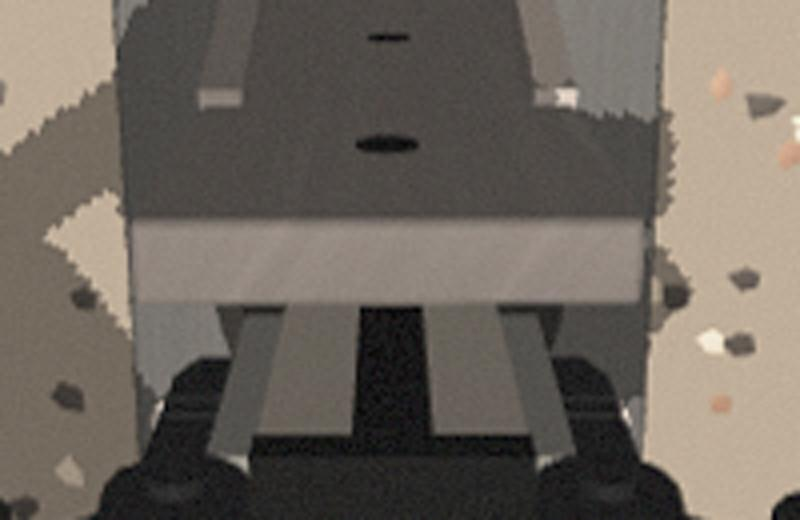

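Flat in yaw (−0.1°), with about 0.4 mm of lateral error left. The foot is dragging with about 11 N down, so I'll ease up a little, trim sideways and continue to contact.

Emit:
play_rows(translation=[[0,-0.0004,-0.0006],[0,-0.0004,-0.0006],[0.0005,-0.0004,-0.0006],[0.001,-0.0004,-0.0006],[0.0012,-0.0004,-0.0006],[0.0012,-0.0004,-0.0006]], rotation=[[0,0,0],[0,0,0],[0,0,0],[0,0,0],[0,0,0],[0,0,0]], gripper=[1,1,1,1,1,1])

```text
time_s: 13.42
eef_pos: [568.5, -181.9, 153.9]
ee_rot: [0.0, 0.973, 0.233, -0.0]
force: [-4.2, -2.6, 5.6]
grip_width: 0.225
grip_force: 60.0
```

```bash
python3 look.py
```

```text
push -4.8970364648926985 lat 0.42180332624344197 fz 5.568754084743918 [ 568.45565487 -181.91886351  153.90564696] yaw 26.925799752778968 [ 3.11568070e-04  9.72520737e-01  2.32815653e-01 -4.36494134e-04] [-5.62138608e-01  1.18285930e+00 -1.04940001e-04] 0.22495651102256742
edge deg -0.12751791274245824 row 258.58996965996806 0.9209960776598223
```

Emit:
play_rows(translation=[[0,0,-0.0002],[0.0005,0,-0.0002],[0.001,0,-0.0002],[0.001,0,-0.0002],[0.001,0,-0.0002]], rotation=[[0,0,0],[0,0,0],[0,0,0],[0,0,0],[0,0,0]], gripper=[1,1,1,1,1])

```text
time_s: 14.1
eef_pos: [569.4, -181.4, 154.0]
ee_rot: [0.0, 0.973, 0.233, -0.0]
force: [-4.1, -3.6, 4.6]
grip_width: 0.229
grip_force: 60.0
```

Emit:
play_rows(translation=[[0.0005,0,0],[0.0005,0,0],[0.0005,0,0]], rotation=[[0,0,0],[0,0,0],[0,0,0]], gripper=[1,1,1])

```text
time_s: 14.48
eef_pos: [570.0, -181.1, 154.0]
ee_rot: [0.0, 0.973, 0.233, -0.0]
force: [-4.3, -2.2, 5.3]
grip_width: 0.228
grip_force: 60.0
```

Emit:
play_rows(translation=[[0.0003,0,0],[0.0003,0,0],[0.0003,0,0]], rotation=[[0,0,0],[0,0,0],[0,0,0]], gripper=[1,1,1])

```text
time_s: 14.85
eef_pos: [570.1, -181.0, 154.0]
ee_rot: [0.0, 0.973, 0.233, -0.0]
force: [-4.0, -1.9, 6.1]
grip_width: 0.227
grip_force: 60.0
```

Emit:
play_rows(translation=[[0.0005,0,0],[0.0005,0,0],[0.0005,0,0]], rotation=[[0,0,0],[0,0,0],[0,0,0]], gripper=[1,1,1])

```text
time_s: 15.22
eef_pos: [570.4, -180.8, 154.0]
ee_rot: [0.0, 0.973, 0.233, -0.001]
force: [-5.7, -2.2, 4.9]
grip_width: 0.227
grip_force: 60.0
```

Emit:
play_rows(translation=[[0.0005,0,0],[0.0005,0,0],[0.0005,0,0]], rotation=[[0,0,0],[0,0,0],[0,0,0]], gripper=[1,1,1])

```text
time_s: 15.6
eef_pos: [570.5, -180.7, 154.0]
ee_rot: [0.0, 0.973, 0.233, -0.001]
force: [-7.3, -3.4, 5.5]
grip_width: 0.226
grip_force: 60.2
```

```bash
python3 look.py
```

```text
push -8.11334768869473 lat -0.25327489268289716 fz 5.516492714007098 [ 570.5480209  -180.74540646  154.00960966] yaw 26.921377164006817 [ 1.63469308e-04  9.72529375e-01  2.32778036e-01 -9.86838781e-04] [-0.93092152  1.73269303  0.0587277 ] 0.22583593061449253
edge deg -0.1896494234965821 row 265.2415495117753 1.5765717130634016
```

View pics/last.png

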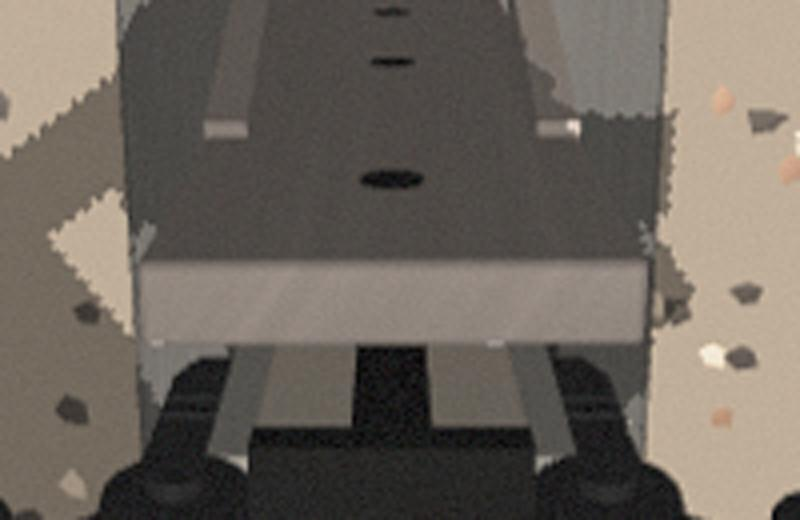

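Centred: bracket centre at 393 and column slot at 392.5 in the crop, and contact has begun (push about 8 N). I'll take off some down-force to cut foot friction, then press to about 10 N.

Emit:
play_rows(translation=[[0,0,-0.0003],[0,0,-0.0003],[0.0002,0,-0.0003],[0.0002,0,-0.0003]], rotation=[[0,0,0],[0,0,0],[0,0,0],[0,0,0]], gripper=[1,1,1,1])

```text
time_s: 16.15
eef_pos: [570.6, -180.7, 154.0]
ee_rot: [-0.0, 0.973, 0.233, -0.001]
force: [-7.4, -4.1, 4.1]
grip_width: 0.226
grip_force: 59.8
```

Run:
```python
exec(open("look.py").read())
u=np.array([np.cos(t),np.sin(t)])
for n,v,z in(("bracket front",285.75,190),("bracket back",265.2,190),("column top front",307.5,212)):
    print(n,(ray(w,[317.5,v],z,s)[0][:2]-s["eef_pos"][:2])@u)
```

```text
push -8.453035799446644 lat 0.3184371922177567 fz 4.084941513233395 [ 570.63872359 -180.70719548  154.00762026] yaw 26.90692339401645 [-1.19647617e-06  9.72558685e-01  2.32655356e-01 -1.04390895e-03] [-0.82593357  1.46149335  0.02261889] 0.22579229742007254
edge deg -0.12770850836725872 row 265.6347842228858 0.9746431409641332
bracket front 21.844811797492333
bracket back 29.298062512640236
column top front 24.649732412865994
```

Emit:
play_rows(translation=[[0.0002,0,-0.0001],[0.0004,0,-0.0001],[0.0004,0,-0.0001],[0.0004,0,-0.0001]], rotation=[[0,0,0],[0,0,0],[0,0,0],[0,0,0]], gripper=[1,1,1,1])

```text
time_s: 16.7
eef_pos: [570.7, -180.7, 154.0]
ee_rot: [-0.0, 0.973, 0.233, -0.002]
force: [-9.1, -4.6, 5.4]
grip_width: 0.223
grip_force: 59.9
```

```bash
python3 look.py
```

```text
push -10.24030024422344 lat -0.0013823654106319694 fz 5.396457205324939 [ 570.65694163 -180.69975762  154.0034802 ] yaw 26.900696117976203 [-3.64070641e-05  9.72570758e-01  2.32602368e-01 -1.50245165e-03] [-0.95440174  1.67463502  0.03993504] 0.22296414836486453
edge deg -0.11501053527726676 row 265.7312998635492 0.02758296890249312
```

The push reads 10.2 N and the position has stalled. But the TCP sits 0.5 mm above its first-touch height, so dragging the foot may have pivoted the column in the grip and left the foot trailing. I'll back off, lift, and compare the foot's pixel row with the earlier picture.

Emit:
play_rows(translation=[[-0.0006,0,-0.0004],[-0.0012,0,-0.0015],[-0.003,0,-0.004],[-0.01,0,-0.012],[-0.02,0,-0.028],[-0.033,0,-0.045],[-0.045,0,-0.062],[-0.05,0,-0.07],[-0.05,0,-0.07],[-0.05,0,-0.07]], rotation=[[0,0,0],[0,0,0],[0,0,0],[0,0,0],[0,0,0],[0,0,0],[0,0,0],[0,0,0],[0,0,0],[0,0,0]], gripper=[1,1,1,1,1,1,1,1,1,1])

```text
time_s: 18.0
eef_pos: [527.1, -202.5, 223.6]
ee_rot: [-0.0, 0.973, 0.233, -0.0]
force: [-0.2, 0.8, -2.6]
grip_width: 0.229
grip_force: 59.0
```

Run:
```python
from rig import ctrl, vision
from h import *; import pickle
w0,s0,_=pickle.load(open("w2.pkl","rb"))
s=ctrl.sense(); w=vision.capture("wrist"); pickle.dump((w,s),open("w3.pkl","wb"))
print(s["time_s"],s["eef_pos"],s["ee_rot"],s["force"])
a=[cv2.resize(x["pixels"][180:300,270:370],(400,480),interpolation=cv2.INTER_CUBIC) for x in (w0,w)]
cv2.imwrite("pics/cmp.png",np.hstack(a)[:,:,::-1])
for x in(w0,w):
    g=cv2.GaussianBlur(cv2.cvtColor(x["pixels"],cv2.COLOR_RGB2GRAY),(3,3),0).astype(int)
    for c in (307,327): print(c,g[194:222,c].tolist())
    print([(int(r),int((g[r,300:318]<45).argmax()+300),int(318+(g[r,318:340]<45)[::-1].argmax())) for r in (230,260,290)])
```

```text
18.0 [ 527.06237365 -202.46513541  223.64508894] [-4.50951146e-04  9.72524957e-01  2.32797930e-01 -3.57356354e-04] [-0.15383496  0.83796617 -2.62872902]
307 [41, 41, 42, 43, 42, 41, 41, 40, 40, 41, 40, 36, 41, 68, 92, 99, 99, 99, 99, 100, 100, 101, 101, 101, 101, 100, 100, 102]
327 [41, 42, 42, 42, 41, 42, 41, 41, 42, 41, 38, 36, 43, 66, 90, 100, 101, 101, 100, 99, 100, 100, 100, 100, 101, 101, 101, 102]
[(230, 313, 336), (260, 312, 334), (290, 310, 332)]
307 [44, 41, 40, 42, 42, 42, 42, 42, 40, 41, 41, 40, 40, 41, 42, 42, 42, 41, 41, 41, 39, 38, 50, 77, 96, 99, 98, 97]
327 [41, 40, 40, 41, 42, 41, 40, 42, 43, 41, 40, 41, 41, 42, 41, 41, 43, 44, 44, 42, 39, 38, 50, 78, 95, 98, 97, 98]
[(230, 300, 318), (260, 312, 334), (290, 309, 332)]
```

View pics/cmp.png

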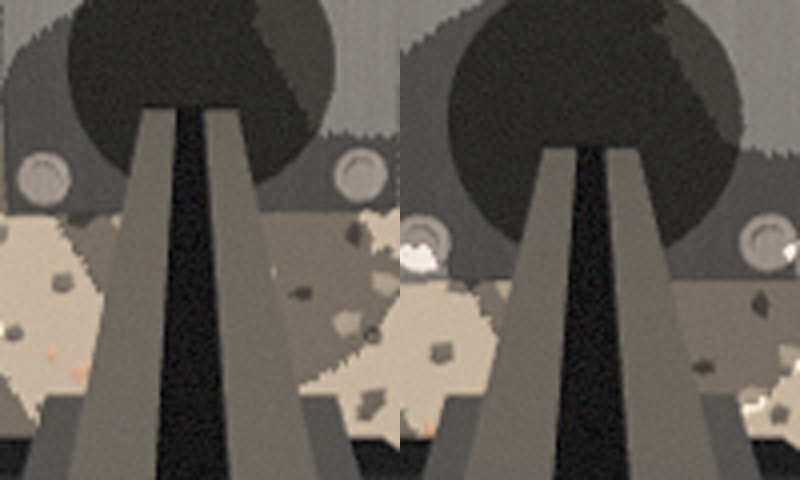

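Confirmed: the foot's edge moved from row 207 to 216.7, so the foot trails. I'll work out the angle.

Run:
```python
from h import *; import pickle
from scipy.optimize import brentq
def v_of(w,a):  # column pitched by a about grasp point, foot front corner, tool frame
    p=np.array([20*np.cos(a)+160*np.sin(a),0,-19+160*np.cos(a)-20*np.sin(a)])
    M=np.array(w["mount"]); c=M[:3,:3].T@(p-M[:3,3]); return c[1]/c[2]*K(w)+w["cy"]
for f,v in(("w2.pkl",207.2),("w3.pkl",216.8)):
    w=pickle.load(open(f,"rb"))[0]; a=brentq(lambda a:v_of(w,a)-v,-.2,.2); print(f,np.degrees(a),a)
w,s=pickle.load(open("w3.pkl","rb"))
a=-.05
# where is grasp point vs seat: work out shift of TCP when pitching about grasp
```

```text
w2.pkl 0.06597841565218544 0.0011515405883799979
w3.pkl -2.9916424629062233 -0.05221401102018593
```

The column has pivoted 3.05° in the grip. It was upright before. I'll pitch the tool by +0.059 rad so the foot leads slightly, come in off the plate, then set it down close to the bracket.

Emit:
play_rows(translation=[[0,0,0],[0.01,0,0.008],[0.022,0,0.02],[0.034,0,0.035],[0.042,0,0.05],[0.0465,0,0.06],[0.0477,0,0.0655],[0.0477,0,0.068],[0.0477,0,0.068],[0.0477,0,0.068]], rotation=[[0,0.03,0],[0,0.059,0],[0,0.059,0],[0,0.059,0],[0,0.059,0],[0,0.059,0],[0,0.059,0],[0,0.059,0],[0,0.059,0],[0,0.059,0]], gripper=[1,1,1,1,1,1,1,1,1,1])

```text
time_s: 19.3
eef_pos: [569.7, -181.3, 156.8]
ee_rot: [-0.007, 0.972, 0.233, 0.029]
force: [-0.4, -0.3, -2.4]
grip_width: 0.223
grip_force: 58.9
```

```bash
cat > st.py <<'E'
from rig import ctrl
from h import *
s=ctrl.sense(); q=s["ee_rot"]; Rt=R.from_quat([q[1],q[2],q[3],q[0]]).as_matrix(); t=np.arctan2(Rt[1,0],Rt[0,0]); u=np.array([np.cos(t),np.sin(t),0]); n=np.array([u[1],-u[0],0])
g=s["eef_pos"]-19*Rt[:,2]; f=s["force"]; T=s["wrist_torque"]
print("t",s["time_s"],"push",(f@u).round(2),"lat",(f@n).round(2),"fz",f[2].round(2),"grasp",g.round(2),"along",((g-[570.66,-180.70,0])@u).round(2),"acr",((g-[570.66,-180.70,0])@n).round(2),"yaw",np.degrees(t).round(2),"pitch",np.degrees(Rt[:,2]@u).round(2),"roll",np.degrees(Rt[:,2]@n).round(2),"T",(T@n).round(2),(T@u).round(2))
E
python3 st.py
```

```text
t 19.3 push -0.44 lat 0.06 fz -2.41 grasp [ 568.71 -181.81  175.73] along -2.24 acr 0.1 yaw 26.91 pitch 3.4 roll 0.04 T -0.08 -0.02
```

Emit:
play_rows(translation=[[0.0005,0,0.001],[0.001,0,0.002],[0.0014,0,0.0028],[0.0014,0,0.0028],[0.0014,0,0.0028]], rotation=[[0,0,0],[0,0,0],[0,0,0],[0,0,0],[0,0,0]], gripper=[1,1,1,1,1])

```text
time_s: 19.92
eef_pos: [571.0, -180.4, 153.6]
ee_rot: [-0.007, 0.972, 0.233, 0.029]
force: [0.2, 0.1, -2.4]
grip_width: 0.227
grip_force: 59.1
```

```bash
python3 st.py
```

```text
t 19.925 push 0.19 lat 0.03 fz -2.43 grasp [ 570.05 -180.87  172.53] along -0.63 acr -0.12 yaw 26.92 pitch 3.38 roll -0.0 T -0.06 0.01
```

Emit:
play_rows(translation=[[0,0,0.0003],[0,0,0.0003],[0,0,0.0003]], rotation=[[0,0,0],[0,0,0],[0,0,0]], gripper=[1,1,1])

```text
time_s: 20.3
eef_pos: [571.1, -180.4, 153.5]
ee_rot: [-0.007, 0.972, 0.233, 0.029]
force: [-0.6, 0.6, 0.5]
grip_width: 0.226
grip_force: 59.3
```

```bash
python3 st.py
```

```text
t 20.3 push -0.24 lat -0.79 fz 0.49 grasp [ 570.13 -180.88  172.46] along -0.55 acr -0.08 yaw 26.92 pitch 3.39 roll 0.01 T -0.1 0.18
```

It's touching the plate with about 3 N at the expected height, so the column is upright. I'll push in small steps.

Emit:
play_rows(translation=[[0.0003,0,0],[0.0006,0,0],[0.0006,0,0],[0.0006,0,0]], rotation=[[0,0,0],[0,0,0],[0,0,0],[0,0,0]], gripper=[1,1,1,1])

```text
time_s: 20.8
eef_pos: [571.6, -180.2, 153.4]
ee_rot: [-0.007, 0.972, 0.233, 0.029]
force: [-1.1, -0.4, 3.2]
grip_width: 0.224
grip_force: 59.5
```

```bash
python3 st.py
```

```text
t 20.8 push -1.14 lat -0.11 fz 3.23 grasp [ 570.56 -180.69  172.38] along -0.09 acr -0.05 yaw 26.92 pitch 3.37 roll 0.0 T -0.52 0.17
```

Emit:
play_rows(translation=[[0.0003,0,0],[0.0005,0,0],[0.0005,0,0],[0.0005,0,0]], rotation=[[0,0,0],[0,0,0],[0,0,0],[0,0,0]], gripper=[1,1,1,1])

```text
time_s: 21.3
eef_pos: [572.0, -180.0, 153.4]
ee_rot: [-0.007, 0.972, 0.233, 0.029]
force: [-2.3, -1.3, 3.4]
grip_width: 0.225
grip_force: 59.6
```

```bash
python3 st.py
```

```text
t 21.3 push -2.7 lat 0.14 fz 3.36 grasp [ 570.98 -180.47  172.32] along 0.39 acr -0.07 yaw 26.92 pitch 3.36 roll 0.0 T -0.97 0.11
```

Emit:
play_rows(translation=[[0.0003,0,-0.0002],[0.0006,0,-0.0002],[0.0006,0,-0.0002],[0.0006,0,-0.0002]], rotation=[[0,0,0],[0,0,0],[0,0,0],[0,0,0]], gripper=[1,1,1,1])

```text
time_s: 21.8
eef_pos: [572.3, -179.7, 153.4]
ee_rot: [-0.007, 0.972, 0.233, 0.028]
force: [-4.5, -2.4, -0.2]
grip_width: 0.226
grip_force: 59.4
```

```bash
python3 st.py
```

```text
t 21.8 push -5.16 lat 0.12 fz -0.24 grasp [ 571.34 -180.25  172.33] along 0.81 acr -0.09 yaw 26.92 pitch 3.34 roll -0.01 T -1.55 -0.14
```

Emit:
play_rows(translation=[[0.0003,0,0],[0.0006,0,0],[0.0006,0,0],[0.0006,0,0]], rotation=[[0,0,0],[0,0,0],[0,0,0],[0,0,0]], gripper=[1,1,1,1])

```text
time_s: 22.3
eef_pos: [572.4, -179.7, 153.4]
ee_rot: [-0.007, 0.972, 0.233, 0.028]
force: [-7.8, -4.0, 1.2]
grip_width: 0.232
grip_force: 59.5
```

```bash
python3 st.py
```

```text
t 22.3 push -8.74 lat 0.06 fz 1.19 grasp [ 571.42 -180.23  172.35] along 0.89 acr -0.08 yaw 26.92 pitch 3.27 roll -0.03 T -1.87 -0.06
```

Now the lever tells the story: the foot touched first (0.30 m), then the top (0.09 m) at the predicted position, so the face is flush. A last trim will bring it to 10 N.

Emit:
play_rows(translation=[[0.0001,0,0],[0.0002,0,0.0001],[0.0002,0,0.0001],[0.0002,0,0.0001]], rotation=[[0,0,0],[0,0,0],[0,0,0],[0,0,0]], gripper=[1,1,1,1])

```text
time_s: 22.8
eef_pos: [572.4, -179.8, 153.4]
ee_rot: [-0.007, 0.972, 0.233, 0.027]
force: [-9.5, -4.2, 2.5]
grip_width: 0.227
grip_force: 59.7
```

```bash
python3 st.py; sleep 0; python3 look.py
```

```text
t 22.8 push -10.42 lat -0.54 fz 2.53 grasp [ 571.43 -180.26  172.35] along 0.88 acr -0.04 yaw 26.92 pitch 3.24 roll -0.03 T -2.24 -0.04
push -10.4188248065047 lat -0.5362929288645648 fz 2.5284075773899093 [ 572.38392947 -179.76593498  153.3849309 ] yaw 26.91887373591078 [-0.00685419  0.97214526  0.23266364  0.02746359] [-1.05571362  1.98069561  0.05404093] 0.22676686897954618
edge deg -0.05457473513680949 row 264.4803460645467 5.871505690883055
```

Emit:
play_rows(translation=[[0,0,0],[0,0,0],[0,0,0],[0,0,0],[0,0,0],[0,0,0],[0,0,0],[0,0,0],[0,0,0],[0,0,0]], rotation=[[0,0,0],[0,0,0],[0,0,0],[0,0,0],[0,0,0],[0,0,0],[0,0,0],[0,0,0],[0,0,0],[0,0,0]], gripper=[1,1,1,1,1,1,1,1,1,1])

```text
time_s: 24.1
eef_pos: [572.4, -179.8, 153.4]
ee_rot: [-0.007, 0.972, 0.233, 0.027]
force: [-10.1, -4.5, 2.4]
grip_width: 0.23
grip_force: 59.7
```

Emit:
play_rows(translation=[[0,0,0],[0,0,0],[0,0,0],[0,0,0],[0,0,0],[0,0,0],[0,0,0],[0,0,0],[0,0,0],[0,0,0]], rotation=[[0,0,0],[0,0,0],[0,0,0],[0,0,0],[0,0,0],[0,0,0],[0,0,0],[0,0,0],[0,0,0],[0,0,0]], gripper=[1,1,1,1,1,1,1,1,1,1])

```text
time_s: 25.35
eef_pos: [572.4, -179.7, 153.4]
ee_rot: [-0.007, 0.972, 0.233, 0.027]
force: [-8.9, -3.5, 3.3]
grip_width: 0.23
grip_force: 59.7
```

```bash
python3 st.py
```

```text
t 25.35 push -9.54 lat -0.92 fz 3.34 grasp [ 571.43 -180.24  172.33] along 0.89 acr -0.06 yaw 26.92 pitch 3.24 roll -0.03 T -2.15 0.04
```

The push has held at about 10 N for 2.5 s, so I'm handing the job in.

```bash
python3 -c "
from rig import ctrl
print(ctrl.finish_job())"
```

```text
the job is handed in; nothing more can be done
None
```

The column stands on the base plate, central and flat against the bracket by the force and position readings, still gripped and pushed at about 10 N (held 2.5 s before I handed the job in at 25 s); nothing else was touched as far as I could tell, and no verdict came back.

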